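# Walk a stuck lens slide out of its clamps

### The arm

A 6-joint arm with a two-finger parallel gripper is mounted at the origin on the work surface. World frame = base frame: x ahead of the robot, y to its left, z up, the work surface at z = 0. Lengths are in mm, angles in degrees, forces in N, time in s.
With the tool pointing down it reaches from about 300 to 850 mm from the base axis. Payload 4.2 kg.
Tool frame: the origin (TCP) lies midway between the tips of the shut fingers; the grasp point (between the pads) lies 19 mm behind it; z points along the fingers, y is the line along which they close (so a half turn about z gives the same grasp; the last joint's range is limited). The gripper opens to 91 mm and grips with 3 to 60 N. Pads are 32 mm wide; open, the fingers measure 118 mm over their backs; the gripper's body (76 mm by 178 mm) begins 60 mm behind the grasp point.
Start: joints at [63.999, 18.312, 89.639, -0, 72.044, -1.146], TCP at [241.689, 521.756, 213.976] pointing down, gripper open.
Joint ranges: [-177.97, 177.97], [-48.28, 115.42], [12.27, 149.76], [-77.06, 257.06], [2.81, 150.46], [-146.56, 146.56]. Speed limits (degrees/s): [147.25, 147.25, 180, 180, 180, 180].

### API

Orientations are given as [roll, pitch, yaw] about the fixed x, y, z axes, in that order (R = Rz(yaw) Ry(pitch) Rx(roll)).
In Python, from workcell import env gives the robot as it stands.
- The arm moves only by the tool jog_arm, never from a script. Its argument "steps" is one flat list of numbers, 5 for each row, row after row: the closure, from 0 (fully open) to 1 (shut), then the shift along the tool's x, y, z in cm, then the turn about the tool's z in degrees. A call has 1 to 20 rows; each row is the pose to reach, as a shift and turn from the pose commanded when the call began, along the tool's axes at that moment; what a row does not reach only later rows make up. A row lasts 1/10 s, in which the tool goes at most 50 mm and 8.59 degrees, less where a joint would pass 70% of its speed; a pose out of reach is approached as far as the arm can. A call with a gripper value outside its range is refused whole. The fingers move at their own pace and stop on an object; "force" is the grip in N (left out, the last holds). Time passes only in rows, so rows that repeat a pose let the fingers close. It gives the time, the measured TCP pose, the force and the opening at its end, in the units of the state.
- env.state(): the state, without advancing time (a new reading comes with each control period).
- env.grab_frame(name): name is "scene" or "side" or "wrist"; returns the picture (384x512x3 uint8, red, green, blue); there is no depth.
- env.camera_params(name): a dict with "fx", "fy", "cx", "cy" (pixels), "k1" (the pictures are not rectified: a ray, as slopes to the right and down, at radius r is drawn at 1 + k1 r^2 times it, then the intrinsics apply), "R" (3x3) and "t" (3): a world point X has camera coordinates R X + t. Camera axes: x right, y down, z forward; pixel columns grow to the right and rows downward; lengths in mm; the calibration is good to about 2 mm. A picture is of the moment at which its call begins: read the wrist's pose just before it. camera_params takes no time and is no camera call; for the wrist camera it gives the pose at the moment of the call.
- env.job_done(): hands the job in, once; it reports no verdict.
The state is a dict: "time_s": time; "qpos": joint angles; "qvel": joint speeds; "effort": joint torques, N m; "ee_pos": TCP position; "ee_rot": TCP orientation; "force": force on the tool from outside, world axes, zero at the start; "torque": the same for the moment, N m; "gripper_width": finger opening in mm.
Only numpy, scipy, OpenCV 4.12 (cv2) and the standard library are available. Lean on these libraries where they do the work, as an engineer would, in place of code of your own. Each camera call takes 0.05 s, during which the arm holds its last target. There are 200 camera calls.

### The job

The T-shaped lens slide is stuck in its clamped seat. Take the standing mallet and loosen the slide with light taps or presses on the two ends of its crossbar in turn, left and right, a few millimetres at a time and never forcing it or touching it with the gripper, until it has walked forward out of both clamps. Then stand the mallet upright on the bench again and lay the slide flat, lens up, in the open tray, disturbing nothing else.

Things in the scene. Friction and masses are not known exactly. Their poses are not given: they have to be found in the camera images.
- seat: Aluminium seat fixed to the bench; base plate 10 mm high, x -24 to 66, y -55 to 55 mm. Origin on the bench midway between the clamps. +x (away from the robot, yaw within 0.35 rad) is the way out; its front is open. Guides 10 mm high on the base, x -20 to 40 mm, leave the slide's plate 1.8 to 3.5 mm of play on either side, different each time: it binds at a skew of 0.04 to 0.1 rad.
- clamp_left (a point): Sprung ball of the left clamp (dark post and arm, 38 mm high over the bench, seat y 18 to 54, x -4 to 4 mm), where it presses on the slide's plate: seat x 0, y +25, z 20 mm. The axes are the seat's.
- clamp_right (a point): The same on the right: seat x 0, y -25, z 20 mm. Nothing of the robot may touch the slide until it is out of both clamps, which is when barrel is more than 46 mm ahead (seat x) of the clamps; best 48 to 56 mm, so that the plate lifts past the clamp arms. It starts at 29 to 34 mm.
- barrel (a point): Middle of the black upright lens barrel (diameter 32, height 40 mm) of the loose steel slide, 0.25 kg; 30 mm above the slide's underside. Slide axes: x forward, y left, z up. From here the 10 mm thick wide plate reaches x -41 to 21, y -33 to 33 mm, its top 20 mm below this point. Then a neck 18 mm wide and a crossbar. Once free, grip the barrel from above in its upper half.
- bar_left (a point): Tapping point on the flat rear face of the slide's crossbar (10 mm thick, 104 mm long, 14 mm high) at its left end: 81 mm behind and 43 mm left of the barrel, 17 mm over the bench. Axes as the slide's. Under about 5 to 10 N towards seat +x this end comes forward (7 mm for each 0.1 rad of skew) while the slide turns about the clamp on the other side.
- bar_right (a point): The same at the right end, 43 mm right of the barrel. Pushed in the middle, the slide needs over 20 N; at the skew where it binds, the force climbs quickly. More than 18 N between mallet and slide harms the lens: push slowly, stop when the force climbs over about 12 N, and go to the other end. Moving one end 3 to 12 mm, then the other, walks it out.
- mallet_grip (a point): On the axis of the mallet's handle, 62 mm above its underside. The mallet stands on its round white head (diameter 40, height 36 mm); above it a wooden handle, 26 x 26 mm square (faces square to its x and y), from 36 to 92 mm high. 0.14 to 0.28 kg. The head meets the crossbar when carried 2 to 6 mm over the bench. Grip firmly, fingers closing along the tapping direction.
- tray: Shallow open grey tray fixed on the bench, 160 (x) x 150 (y) x 22 mm high, walls and floor 4 mm. Origin at the middle of its underside. The slide (102 x 104 mm overall) fits flat with its axes parallel to the tray's; centred, its barrel is 30 mm from the tray's middle along x, the crossbar on the other side of the middle.

How it is judged (in metres and radians):
On the way, in this order (a step that is already met when the one before it is completed fails the run):
1. the mallet has driven one end of the crossbar ahead of the other (contact force between mallet and slide above 1 N and angle between the x axis of barrel and the x axis of seat, either way round above 0.022 rad).
2. the mallet, on the other end, has brought the slide straight again (contact force between mallet and slide above 1 N and angle between the x axis of barrel and the x axis of seat, either way round below 0.016 rad).
3. the slide is out of both clamps (x of barrel in the frame of seat above 0.046 m), for 0.1 s.
At the end, for the whole second after the job is handed in: The slide lies at rest flat on the tray's floor, lens up (tilt under 0.08 rad, barrel point 30 to 38 mm above the tray's underside and within 65 mm of its middle in x and y), and the mallet stands at rest upright on the bench (tilt under 0.08 rad, underside within 3 mm of the bench) (z of barrel in the frame of tray between 0.03 and 0.038 m and x of barrel in the frame of tray between -0.065 and 0.065 m and y of barrel in the frame of tray between -0.065 and 0.065 m and angle between each of barrel, mallet_grip's own z axis and vertical below 0.08 rad and linear speed of each of slide, mallet below 0.02 m/s and height (world z) of mallet_grip between 0.059 and 0.0645 m); the robot touches nothing.
It fails at once if the mallet loads the slide with more than 18 N (contact force between mallet and slide above 18 N).
It fails at once if the robot touches the slide before it is out of the clamps (x of barrel in the frame of seat below 0.044 m and horizontal distance between barrel and seat below 0.06 m and z of barrel in the frame of seat below 0.046 m and contact force between any of the fingers, the arm and slide above 0.5 N).
It fails at once if a bystander (bottles, beaker, screwdriver, lamp, ring, box of wipes) is moved more than 30 mm (distance of any of bottle_a, bottle_b, beaker, screwdriver, lamp, retainer, wipes from where it was at the start of the episode above 0.03 m).
It also fails if it takes over 72 s, if anything falls off the work surface, if the arm or the gripper's body presses on something with over 40 N, if the wrist force passes 120 N, or if a joint passes its speed limit or range.

## Working session

There is one attempt and no reset: what is moved stays moved. The work goes in short steps, Python scripts to look and compute and a tool call to move; the robot and the scene stay as the last step left them, time stands still between calls to the robot, and variables do not carry over. Pictures are saved under pics/ and viewed, on a budget of 10 in all, crops included, one or two more only if the job needs it, and the job is handed in when it is done.

Besides the shell and the picture viewer there is one more tool, called after ">>>" in YAML: its name, and indented under it one key for each argument. jog_arm: Moves the arm, as the interface text tells. Its arguments: {"type":"object","properties":{"steps":{"type":"array","items":{"type":"number"}},"force":{"type":"number"}},"required":["steps"]}

```bash
mkdir -p pics; ls
python3 - <<'E'
from workcell import env
import cv2,json
s=env.state();print(s)
for n in("scene","side"):
    cv2.imwrite(f"pics/{n}0.png",env.grab_frame(n)[...,::-1]);
    p=env.camera_params(n);print(n,p)
E
```

```text
pics
{'time_s': 0.0, 'qpos': array([ 6.40001342e+01,  1.83523405e+01,  8.97092924e+01, -1.54899248e-03,
        7.20432681e+01, -1.14559895e+00]), 'qvel': array([ 0.05811801, -0.02343502,  0.00718433,  0.01806645,  0.04843214,
        0.0508105 ]), 'effort': array([ 5.29397894e-04, -4.12441814e+01, -2.31978196e+01,  7.26772752e-02,
        4.56522102e-02, -1.47533951e-04]), 'ee_pos': array([241.45242509, 521.26769058, 213.09371905]), 'ee_rot': array([-1.79895091e+02, -6.24930298e-04,  1.55146212e+02]), 'force': array([0.84394232, 0.01766774, 0.07361983]), 'torque': array([ 0.02380748, -0.00590452,  0.00435664]), 'gripper_width': 90.97408625179507}
scene {'fx': 448.29151916650324, 'fy': 448.29151916650324, 'cx': 256.0787287224252, 'cy': 184.6938021494061, 'k1': -0.11891864243118047, 'R': array([[ 7.75823953e-01,  6.30949406e-01, -2.03705268e-04],
       [ 3.65318707e-01, -4.49464027e-01, -8.15183618e-01],
       [-5.14431177e-01,  6.32364560e-01, -5.79202579e-01]]), 't': array([-424.20506477, -142.91965176, 1243.22368023])}
side {'fx': 390.20370534658883, 'fy': 390.20370534658883, 'cx': 264.0715128756992, 'cy': 198.3894967957113, 'k1': -0.06943231839027737, 'R': array([[ 0.7922191 , -0.6099481 , -0.01876755],
       [-0.44839187, -0.56097326, -0.69588342],
       [ 0.41392468,  0.55970735, -0.71790949]]), 't': array([-436.70794728,  307.64399583,  674.63714629])}
```

View pics/scene0.png

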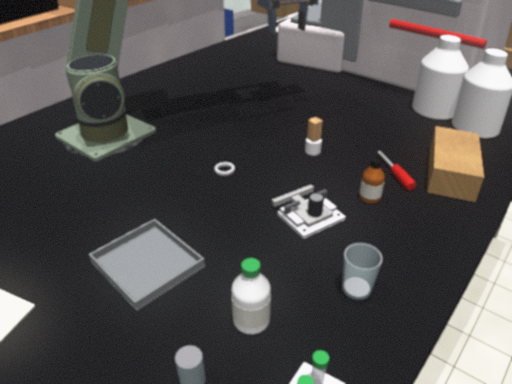

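View pics/side0.png

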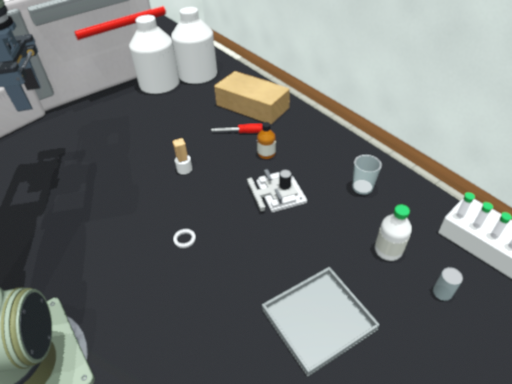

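The scene view shows the mallet at about (314,137), the seat and slide at about (308,210) and the tray at about (147,260). In the side view they are at (182,157), (277,190) and (320,318). Next I'll compute rough positions.

```bash
cat > h.py <<'E'
import numpy as np, cv2
from scipy.spatial.transform import Rotation as Ro
from scipy.optimize import least_squares
from workcell import env
def proj(p,X):
    c=np.atleast_2d(X)@np.array(p["R"]).T+p["t"]; s=c[:,:2]/c[:,2:]
    s=s*(1+p["k1"]*(s**2).sum(1,keepdims=True))
    return s*[p["fx"],p["fy"]]+[p["cx"],p["cy"]]
def ray(p,uv):
    d=(np.array(uv,float)-[p["cx"],p["cy"]])/[p["fx"],p["fy"]]; s=d.copy()
    for _ in range(20): s=d/(1+p["k1"]*(s@s))
    R=np.array(p["R"]); return -R.T@p["t"], R.T@np.r_[s,1]
def atz(p,uv,z):
    o,d=ray(p,uv); return o+d*(z-o[2])/d[2]
def shift(target,yaw=None):
    "cm in tool axes from the present measured pose to target TCP, and turn"
    s=env.state();R=Ro.from_euler('xyz',s["ee_rot"],degrees=True)
    print(s["ee_pos"].round(1),s["ee_rot"].round(2),s["force"].round(2),s["gripper_width"].round(1),s["time_s"])
    return R.inv().apply(np.array(target)-s["ee_pos"])/10
E
python3 - <<'E'
from h import *
S,D=env.camera_params("scene"),env.camera_params("side")
for n,a,b,z in[("mallet top",(316,120),(180,142),92),("mallet base",(313,153),(184,171),0),("barrel top",(316,197),(285,174),50),("ring",(224,169),(184,238),3)]:
    print(n,atz(S,a,z).round(),atz(D,b,z).round())
for a,b in [((90,262),(263,308)),((155,221),(330,270)),((204,263),(378,324)),((139,304),(308,369))]: print("tray",atz(S,a,22).round(),atz(D,b,22).round())
for n in("scene","side","wrist"):
    p=env.camera_params(n);print(n,(-p["R"].T@p["t"]).round())
    if n=="wrist":print(p)
E
```

```text
mallet top [507. 285.  92.] [505. 283.  92.]
mallet base [510. 279.   0.] [498. 281.   0.]
barrel top [652.  65.  50.] [664.  61.  50.]
ring [385.  75.   3.] [384.  79.   3.]
tray [ 423. -330.   22.] [ 413. -177.   22.]
tray [ 426. -175.   22.] [ 571. -194.   22.]
tray [ 585. -197.   22.] [ 558. -334.   22.]
tray [ 569. -333.   22.] [ 403. -315.   22.]
scene [1021. -583.  603.]
side [ 205. -471.  690.]
wrist [175. 552. 384.]
{'fx': 276.4973761817448, 'fy': 276.4973761817448, 'cx': 259.1192440480525, 'cy': 188.92218233864597, 'k1': 0.00468166894422095, 'R': array([[ 0.42024093,  0.90741189, -0.00110838],
       [ 0.87663401, -0.40567103,  0.25873504],
       [ 0.23432961, -0.1097027 , -0.9659477 ]]), 't': array([-574.38014171,  -28.92556883,  390.67742733])}
```

Run:
```python
from h import *
print(shift([625,90,150]))
```

```text
Traceback (most recent call last):
  File "h.py", line 18, in shift
    print(s["ee_pos"].round(1),s["ee_rot"].round(2),s["force"].round(2),s["gripper_width"].round(1),s["time_s"])
                                                                        ^^^^^^^^^^^^^^^^^^^^^^^^
AttributeError: 'float' object has no attribute 'round'
```

```bash
sed -i 's/s\["gripper_width"\].round(1)/round(s["gripper_width"],1)/' h.py
python3 - <<'E'
from h import *
print(shift([625,90,150]))
E
```

```text
[241.5 521.3 213.2] [-179.91   -0.    155.14] [-0.03 -0.7  -0.13] 91.2 0.1
[-52.93035066 -23.00728713   6.35525801]
```

>>> jog_arm:
  steps: [0,-53,-23,6.3,55,0,-53,-23,6.3,55,0,-53,-23,6.3,55,0,-53,-23,6.3,55,0,-53,-23,6.3,55,0,-53,-23,6.3,55,0,-53,-23,6.3,55,0,-53,-23,6.3,55,0,-53,-23,6.3,55,0,-53,-23,6.3,55,0,-53,-23,6.3,55,0,-53,-23,6.3,55,0,-53,-23,6.3,55,0,-53,-23,6.3,55,0,-53,-23,6.3,55]

```text
time_s: 1.6
ee_pos: [625.0, 91.2, 150.8]
ee_rot: [-179.9, -0.0, 100.2]
force: [-0.5, 0.1, -0.1]
gripper_width: 91.8
```

Run:
```python
from h import *
import pickle
p=env.camera_params("wrist");f=env.grab_frame("wrist")
pickle.dump((p,f),open("w1.pkl","wb"))
cv2.imwrite("pics/w1.png",cv2.resize(f[...,::-1],(768,576),interpolation=cv2.INTER_CUBIC))
```

```text
(no output)
```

View pics/w1.png

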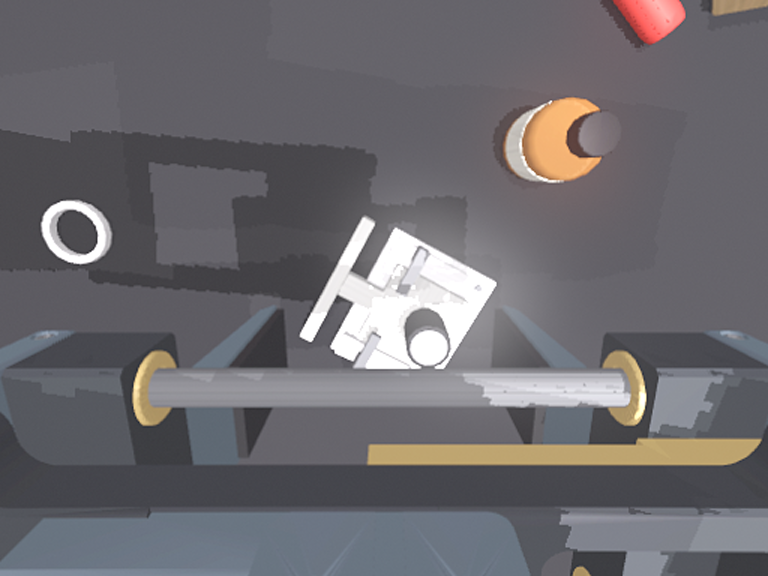

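Wrist view: the crossbar runs from (370,217) to (305,340) in the enlarged picture and the barrel top is at (429,346). That puts the seat yaw near -18°. I'll move closer and square up with the seat.

Run:
```python
from h import *
import pickle
p,f=pickle.load(open("w1.pkl","rb"))
a=lambda u,v,z:atz(p,(u/1.5,v/1.5),z).round(1)
print("barrel",a(429,347,50),"bar",a(370,217,24),a(303,340,24),"ring",a(77,232,3),"bottle",a(600,132,60))
b=a(429,347,50); t=np.array([.31,.95,0])
print(shift(np.r_[(b-35*t)[:2],85]))
```

```text
barrel [661.   50.7  50. ] bar [604.1 130.5  24. ] [568.8  28.4  24. ] ring [383.8  76.9   3. ] bottle [731.3 208.   60. ]
[625.1  91.4 151.1] [-1.7998e+02 -3.0000e-02  1.0022e+02] [0.05 0.21 0.44] 91.1 1.65
[-7.72944353  1.15811736  6.60373626]
```

>>> jog_arm:
  steps: [0,-4,0.6,3.3,8,0,-7.7,1.2,5,16,0,-7.7,1.2,6.5,24,0,-7.7,1.2,6.5,29,0,-7.7,1.2,6.5,29,0,-7.7,1.2,6.5,29,0,-7.7,1.2,6.5,29]

```text
time_s: 2.35
ee_pos: [651.4, 17.5, 86.8]
ee_rot: [179.9, -0.0, 71.3]
force: [0.7, 0.3, 0.1]
gripper_width: 91.5
```

Run:
```python
from h import *
import pickle
p=env.camera_params("wrist");f=env.grab_frame("wrist")
pickle.dump((p,f),open("w2.pkl","wb"))
cv2.imwrite("pics/w2.png",cv2.resize(f[60:260,130:396,::-1],(798,600),interpolation=cv2.INTER_CUBIC))
```

```text
(no output)
```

View pics/w2.png

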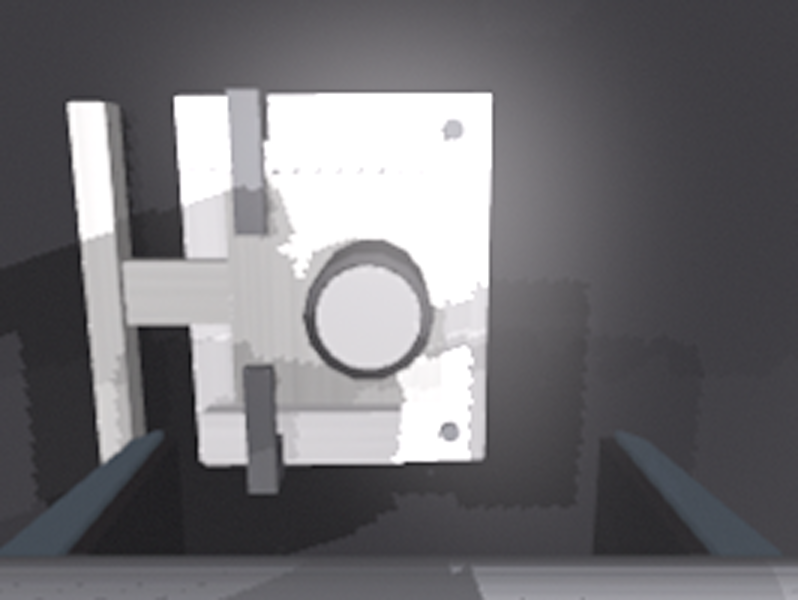

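The crop shows the base plate corners at (492,93), (486,458), (175,97) and (202,464). The barrel top is at (368,322), the clamp arms are at x≈246-262, and the bar's rear-left corner is at (68,104). I'll fit the poses from these points.

Run:
```python
from h import *
import pickle
p,f=pickle.load(open("w2.pkl","rb"))
P=lambda u,v:np.array([u/3+130,v/3+60])-[1/3,1/3]
obj=[(66,55,10),(66,-55,10),(-24,55,10),(-24,-55,10)]; px=np.array([P(492,93),P(486,460),P(175,96),P(202,465)])
def W(q,o):
    c,s=np.cos(q[2]),np.sin(q[2]);o=np.array(o,float);return np.c_[q[0]+c*o[:,0]-s*o[:,1],q[1]+s*o[:,0]+c*o[:,1],o[:,2]]
r=least_squares(lambda q:(proj(p,W(q,obj))-px).ravel(),[630,60,-.33]);q=r.x
print("seat",q[:2].round(1),np.degrees(q[2]).round(2),r.fun.round(1))
def toseat(X):
    c,s=np.cos(q[2]),np.sin(q[2]);d=X[:2]-q[:2];return np.array([c*d[0]+s*d[1],-s*d[0]+c*d[1]])
for n,u,v,z in[("barrel",368,322,50),("bar rl",68,104,24),("bar fl",116,104,24),("barRL?",100,458,24),("armL",246,236,38),("armR",258,368,38),("neckL",125,262,20)]:
    X=atz(p,P(u,v),z);print(n,X.round(1),toseat(X).round(1))
np.save("seat.npy",q)
S,D=env.camera_params("scene"),env.camera_params("side")
for n,c in(("scene",S),("side",D)): print(n,proj(c,W(q,obj)).round(1).tolist())
print(shift([500,235,150]))
```

```text
seat [629.2  64.1] -17.96 [ 0.3 -0.1  0.   0.1 -0.3  0.3 -0.  -0.4]
barrel [657.4  52.   50. ] [30.5 -2.8]
bar rl [598.7 129.1  24. ] [-49.1  52.5]
bar fl [610.8 125.   24. ] [-36.3  52.3]
barRL? [566.2  34.5  24. ] [-50.8 -47.6]
armL [633.7  81.8  38. ] [-1.2 18.2]
armR [623.9  47.6  38. ] [  0.  -17.3]
neckL [595.   85.6  20. ] [-39.1   9.9]
scene [[345.1, 215.6], [303.6, 234.9], [317.9, 194.1], [277.5, 211.0]]
side [[289.5, 171.1], [306.8, 199.6], [256.8, 179.5], [271.8, 209.2]]
[651.5  17.3  86.7] [ 1.7993e+02 -3.0000e-02  7.1260e+01] [-0.74 -0.41  0.15] 91.3 2.4
[ 15.75172557 -21.32742445  -6.34504301]
```

>>> jog_arm:
  steps: [0,2,-3,-4,0,0,5,-7,-6.3,0,0,8,-11,-6.3,0,0,11,-15,-6.3,0,0,14,-19,-6.3,0,0,16.5,-21.9,-6.3,0,0,16.5,-21.9,-6.3,0,0,16.5,-21.9,-6.3,0,0,16.5,-21.9,-6.3,0]

```text
time_s: 3.3
ee_pos: [497.9, 243.0, 149.2]
ee_rot: [180.0, -0.0, 71.1]
force: [-0.4, 0.3, 0.3]
gripper_width: 91.1
```

Run:
```python
from h import *
import pickle
p=env.camera_params("wrist");f=env.grab_frame("wrist")
pickle.dump((p,f),open("w3.pkl","wb"))
cv2.imwrite("pics/w3.png",cv2.resize(f[60:260,130:396,::-1],(798,600),interpolation=cv2.INTER_CUBIC))
print(proj(p,[[506,283,92],[506,283,36],[506,283,0]]))
```

```text
[[253.05622748 155.57887315]
 [254.1838648  147.81233422]
 [254.70604556 144.21565178]]
```

View pics/w3.png

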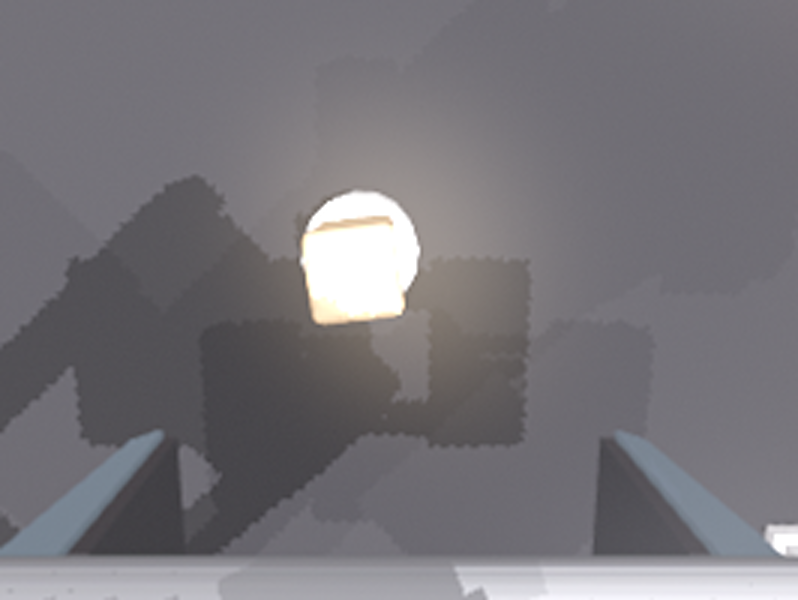

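The mallet's top face has corners at about (303,235), (316,324), (404,316) and (392,222), and the white head is centred near (360,249).

Run:
```python
from h import *
import pickle
p,f=pickle.load(open("w3.pkl","rb"))
P=lambda u,v:np.array([u/3+130,v/3+60])-[1/3,1/3]
c=[atz(p,P(*x),92)[:2] for x in[(303,234),(316,325),(405,316),(393,225)]]
c=np.array(c);print(c.round(1),c.mean(0).round(1))
for i in range(4):
    d=c[(i+1)%4]-c[i];print(np.hypot(*d).round(1),np.degrees(np.arctan2(d[1],d[0])).round(1))
print("head",atz(p,P(360,249),36).round(1),[atz(p,P(x,250),36).round(1) for x in(300,420)])
m=c.mean(0);print(shift([m[0],m[1],150]),shift([m[0],m[1],43]))
```

```text
[[493.6 302.7]
 [488.3 278. ]
 [512.6 272.4]
 [517.4 297.1]] [503.  287.6]
25.2 -102.1
25.0 -13.0
25.1 78.9
24.5 166.8
head [503.4 289.4  36. ] [array([484. , 295.7,  36. ]), array([522.5, 282.5,  36. ])]
[498.1 242.7 149.1] [ 1.7997e+02 -1.0000e-02  7.1090e+01] [-0.43 -0.24 -0.37] 90.8 3.35
[498.1 242.7 149.1] [ 1.7997e+02 -1.0000e-02  7.1090e+01] [-0.43 -0.24 -0.37] 90.8 3.35
[ 4.4042183  -0.99411172 -0.08911874] [ 4.40293964 -1.00050642 10.61087927]
```

>>> jog_arm:
  steps: [0,2.4,-0.5,0,-4,0,4.4,-1,0,-7,0,4.4,-1,1,-7,0,4.4,-1,3.5,-7,0,4.4,-1,6,-7,0,4.4,-1,8,-7,0,4.4,-1,9.5,-7,0,4.4,-1,10.3,-7,0,4.4,-1,10.4,-7,0,4.4,-1,10.4,-7,1,4.4,-1,10.4,-7,1,4.4,-1,10.4,-7,1,4.4,-1,10.4,-7,1,4.4,-1,10.4,-7,1,4.4,-1,10.4,-7,1,4.4,-1,10.4,-7,1,4.4,-1,10.4,-7,1,4.4,-1,10.4,-7]
  force: 50

```text
time_s: 5.15
ee_pos: [502.1, 288.4, 44.9]
ee_rot: [-180.0, -0.0, 78.1]
force: [0.8, 0.7, 0.9]
gripper_width: 30.3
```

>>> jog_arm:
  steps: [1,0,0,0,0,1,0,0,0,0,1,0,0,0,0,1,0,0,-0.5,0,1,0,0,-1.5,0,1,0,0,-2,0]

```text
time_s: 5.75
ee_pos: [502.5, 288.7, 66.1]
ee_rot: [179.9, -0.1, 78.1]
force: [-0.1, -1.2, -2.3]
gripper_width: 25.6
```

```bash
cat >> h.py <<'E'
q=np.load("seat.npy")
def sw(x,y,z):
    c,s=np.cos(q[2]),np.sin(q[2]);return np.array([q[0]+c*x-s*y,q[1]+s*x+c*y,z])
def ws(X):
    c,s=np.cos(q[2]),np.sin(q[2]);d=np.array(X)[:2]-q[:2];return np.array([c*d[0]+s*d[1],-s*d[0]+c*d[1]])
E
python3 - <<'E'
from h import *
print(shift(sw(-85,43,49)),shift(sw(-85,-43,49)))
E
```

```text
[502.5 288.7  66.1] [ 1.7995e+02 -5.0000e-02  7.8150e+01] [-0.11 -1.17 -2.28] 25.6 5.75
[502.5 288.7  66.1] [ 1.7995e+02 -5.0000e-02  7.8150e+01] [-0.11 -1.17 -2.28] 25.6 5.75
[-14.1973152    9.01928896   1.70253715] [-22.7484613    8.10396103   1.69386313]
```

>>> jog_arm:
  steps: [1,-3,2,0,2,1,-6,4,0,4,1,-9,6,0,6,1,-12,8,0,6.1,1,-14.2,9,0.6,6.1,1,-14.2,9,1.3,6.1,1,-14.2,9,1.7,6.1,1,-14.2,9,1.7,6.1,1,-14.2,9,1.7,6.1,1,-14.2,9,1.7,6.1]

```text
time_s: 6.75
ee_pos: [561.1, 131.9, 48.3]
ee_rot: [180.0, -0.0, 72.1]
force: [-0.4, -0.6, -2.5]
gripper_width: 26.2
```

Run:
```python
from h import *
print(shift(sw(-70,43,49)));s=env.state();print(ws(s["ee_pos"]))
```

```text
[561.1 131.9  48.3] [ 1.7998e+02 -3.0000e-02  7.2120e+01] [-0.38 -0.58 -2.49] 26.2 6.75
[-0.05123914  1.57556439 -0.07390252]
[-85.75607944  43.48895711]
```

>>> jog_arm:
  steps: [1,0,0.4,0,0,1,0,0.8,0,0,1,0,1.1,0,0,1,0,1.3,0,0,1,0,1.4,0,0,1,0,1.45,0,0,1,0,1.5,0,0,1,0,1.55,0,0,1,0,1.6,0,0]

```text
time_s: 7.65
ee_pos: [576.2, 126.0, 48.0]
ee_rot: [-180.0, -0.0, 72.0]
force: [-0.1, -0.1, -1.6]
gripper_width: 25.6
```

>>> jog_arm:
  steps: [1,0,0.05,0,0,1,0,0.1,0,0,1,0,0.15,0,0,1,0,0.2,0,0]

```text
time_s: 8.05
ee_pos: [576.5, 125.6, 47.5]
ee_rot: [-179.8, 0.0, 72.0]
force: [-4.5, 2.0, -0.8]
gripper_width: 25.6
```

>>> jog_arm:
  steps: [1,0,0.03,0,0,1,0,0.06,0,0,1,0,0.1,0,0]

```text
time_s: 8.35
ee_pos: [576.5, 125.5, 47.3]
ee_rot: [-179.7, 0.1, 72.0]
force: [-6.9, 3.0, -1.4]
gripper_width: 26.2
```

>>> jog_arm:
  steps: [1,0,0.03,0,0,1,0,0.06,0,0,1,0,0.1,0,0]

```text
time_s: 8.65
ee_pos: [576.7, 125.4, 47.1]
ee_rot: [-179.6, 0.1, 72.0]
force: [-7.7, 3.7, -1.9]
gripper_width: 25.8
```

>>> jog_arm:
  steps: [1,0,0.03,0,0,1,0,0.06,0,0,1,0,0.1,0,0]

```text
time_s: 8.95
ee_pos: [576.8, 125.2, 46.9]
ee_rot: [-179.5, 0.1, 72.0]
force: [-8.8, 5.0, -1.7]
gripper_width: 25.7
```

>>> jog_arm:
  steps: [1,0,0.02,-0.05,0,1,0,0.04,-0.1,0,1,0,0.06,-0.1,0]

```text
time_s: 9.25
ee_pos: [576.8, 125.0, 47.4]
ee_rot: [-179.4, 0.2, 72.0]
force: [-8.6, 4.6, -2.9]
gripper_width: 25.8
```

>>> jog_arm:
  steps: [1,0,0.02,0,0,1,0,0.04,0,0,1,0,0.06,0,0]

```text
time_s: 9.55
ee_pos: [577.0, 125.0, 47.4]
ee_rot: [-179.3, 0.1, 72.0]
force: [-10.0, 5.1, -1.5]
gripper_width: 25.8
```

>>> jog_arm:
  steps: [1,0,0.02,0,0,1,0,0.04,0,0,1,0,0.06,0,0]

```text
time_s: 9.85
ee_pos: [577.1, 125.0, 47.4]
ee_rot: [-179.3, 0.1, 72.0]
force: [-11.5, 4.4, -0.6]
gripper_width: 26.0
```

>>> jog_arm:
  steps: [1,0,0,0,0,1,0,0,0,0,1,0,0,0,0]

```text
time_s: 10.15
ee_pos: [577.1, 125.0, 47.4]
ee_rot: [-179.3, 0.1, 72.0]
force: [-10.9, 5.7, -1.4]
gripper_width: 25.5
```

The force is about 12 N and nothing is moving, so I'll look before doing more.

Run:
```python
from h import *
import pickle
p=env.camera_params("wrist");f=env.grab_frame("wrist")
pickle.dump((p,f),open("w4.pkl","wb"))
s=env.state();print(ws(s["ee_pos"]),s["ee_pos"])
print(proj(p,[sw(-50,52,24),sw(-50,43,24),sw(66,55,10)]))
cv2.imwrite("pics/w4.png",cv2.resize(f[...,::-1],(768,576),interpolation=cv2.INTER_CUBIC))
```

```text
[-68.37046474  41.87335837] [577.09650698 124.99201148  47.38933117]
[[284.80463454 203.04196538]
 [284.52382571 214.53689926]
 [433.12922544 194.24033167]]
```

View pics/w4.png

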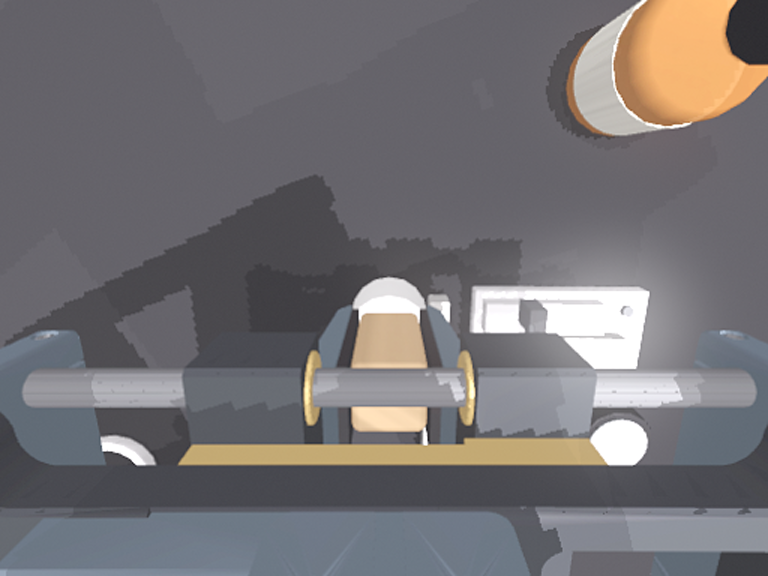

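The head is touching the bar end at (438,298), and the bar has advanced only about 1 mm. The left end is probably already ahead and near binding. I'll back off and try the right end.

>>> jog_arm:
  steps: [1,0,-0.7,0,0,1,0,-1.5,0,0,1,0,-2.2,0,0,1,-2.5,-2.2,0,0,1,-5.5,-2.2,0,0,1,-8.6,-2.2,0,0,1,-8.6,-2.2,0,0,1,-8.6,-1.6,0,0,1,-8.6,-1.1,0,0,1,-8.6,-0.9,0,0,1,-8.6,-0.8,0,0,1,-8.6,-0.75,0,0]

```text
time_s: 11.4
ee_pos: [548.8, 44.9, 48.6]
ee_rot: [-179.9, 0.0, 72.1]
force: [-1.2, 1.2, -1.9]
gripper_width: 25.7
```

```bash
cat > st.py <<'E'
from h import *
s=env.state();F=s["force"];c,sn=np.cos(q[2]),np.sin(q[2])
print("seat xy",ws(s["ee_pos"]).round(1),"z",s["ee_pos"][2].round(1),"F seat",(c*F[0]+sn*F[1]).round(1),(-sn*F[0]+c*F[1]).round(1),F[2].round(1),s["ee_rot"].round(1),s["time_s"])
E
python3 st.py
```

```text
seat xy [-70.6 -43. ] z 48.6 F seat -1.5 0.8 -1.9 [-179.9    0.    72.1] 11.4
```

>>> jog_arm:
  steps: [1,0,0.05,0,0,1,0,0.1,0,0,1,0,0.15,0,0,1,0,0.2,0,0]

```text
time_s: 11.8
ee_pos: [548.8, 44.2, 48.4]
ee_rot: [-179.7, 0.0, 72.0]
force: [-5.1, 2.9, -1.8]
gripper_width: 25.9
```

>>> jog_arm:
  steps: [1,0,0.05,0,0,1,0,0.1,0,0,1,0,0.15,0,0]

```text
time_s: 12.1
ee_pos: [549.0, 43.8, 48.2]
ee_rot: [-179.6, 0.1, 72.0]
force: [-8.3, 3.5, -1.2]
gripper_width: 25.7
```

>>> jog_arm:
  steps: [1,0,0.05,0,0,1,0,0.1,0,0,1,0,0.1,0,0]

```text
time_s: 12.4
ee_pos: [549.2, 43.6, 47.9]
ee_rot: [-179.5, 0.1, 72.0]
force: [-8.3, 4.2, -0.7]
gripper_width: 26.0
```

>>> jog_arm:
  steps: [1,0,0.05,0,0,1,0,0.1,0,0,1,0,0.1,0,0]

```text
time_s: 12.7
ee_pos: [549.7, 43.0, 47.8]
ee_rot: [-179.4, 0.2, 72.0]
force: [-8.6, 2.3, -0.4]
gripper_width: 26.0
```

>>> jog_arm:
  steps: [1,0,0.05,0,0,1,0,0.05,0,0,1,0,0.05,0,0]

```text
time_s: 13.0
ee_pos: [549.8, 42.9, 47.7]
ee_rot: [-179.4, 0.2, 72.0]
force: [-9.9, 2.9, 0.4]
gripper_width: 25.7
```

```bash
python3 st.py
```

```text
seat xy [-69.  -44.6] z 47.7 F seat -10.3 -0.3 0.4 [-179.4    0.2   72. ] 13.0
```

>>> jog_arm:
  steps: [1,0,0.03,-0.05,0,1,0,0.05,-0.1,0,1,0,0.05,-0.1,0,1,0,0.05,-0.1,0,1,0,0.05,-0.1,0]

```text
time_s: 13.5
ee_pos: [550.3, 42.6, 48.4]
ee_rot: [-179.4, 0.2, 72.0]
force: [-8.5, 3.2, -2.9]
gripper_width: 25.6
```

```bash
python3 st.py
```

```text
seat xy [-68.4 -44.8] z 48.4 F seat -9.1 0.4 -2.9 [-179.4    0.2   72. ] 13.5
```

>>> jog_arm:
  steps: [1,0,0.03,0,0,1,0,0.05,0,0,1,0,0.05,0,0,1,0,0.05,0,0,1,0,0.05,0,0]

```text
time_s: 14.0
ee_pos: [550.4, 42.4, 48.4]
ee_rot: [-179.4, 0.2, 72.0]
force: [-9.8, 2.8, -2.3]
gripper_width: 26.1
```

```bash
python3 st.py
```

```text
seat xy [-68.3 -44.9] z 48.4 F seat -10.2 -0.3 -2.3 [-179.4    0.2   72. ] 14.0
```

>>> jog_arm:
  steps: [1,0,0.03,0,0,1,0,0.06,0,0,1,0,0.1,0,0,1,0,0.1,0,0]

```text
time_s: 14.4
ee_pos: [551.0, 41.9, 48.4]
ee_rot: [-179.3, 0.2, 72.0]
force: [-9.3, 2.3, -2.1]
gripper_width: 25.6
```

>>> jog_arm:
  steps: [1,0,0.03,0,0,1,0,0.06,0,0,1,0,0.08,0,0,1,0,0.08,0,0]

```text
time_s: 14.8
ee_pos: [551.6, 41.5, 48.3]
ee_rot: [-179.3, 0.3, 72.0]
force: [-10.0, 0.2, -1.5]
gripper_width: 25.6
```

```bash
python3 st.py
```

```text
seat xy [-66.8 -45.4] z 48.3 F seat -9.6 -2.9 -1.5 [-179.3    0.3   72. ] 14.8
```

>>> jog_arm:
  steps: [1,0.03,0.03,0,0,1,0.06,0.06,0,0,1,0.1,0.1,0,0,1,0.1,0.1,0,0]

```text
time_s: 15.2
ee_pos: [552.5, 42.1, 48.0]
ee_rot: [-179.3, 0.3, 72.0]
force: [-9.7, 1.2, -2.8]
gripper_width: 25.9
```

>>> jog_arm:
  steps: [1,0,0.03,0,0,1,0,0.06,0,0,1,0,0.1,0,0,1,0,0.1,0,0]

```text
time_s: 15.6
ee_pos: [553.1, 41.8, 48.0]
ee_rot: [-179.2, 0.3, 72.0]
force: [-10.6, 0.7, -1.4]
gripper_width: 25.8
```

>>> jog_arm:
  steps: [1,0,0.03,0,0,1,0,0.06,0,0,1,0,0.1,0,0,1,0,0.1,0,0]

```text
time_s: 16.0
ee_pos: [553.3, 41.7, 48.0]
ee_rot: [-179.1, 0.3, 72.0]
force: [-12.5, 1.6, -0.2]
gripper_width: 25.9
```

```bash
python3 st.py
```

```text
seat xy [-65.3 -44.7] z 48.0 F seat -12.4 -2.3 -0.2 [-179.1    0.3   72. ] 16.0
```

>>> jog_arm:
  steps: [1,0,-0.8,0,0,1,0,-1.6,0,0,1,0,-2.2,0,0,1,3,-2.2,0,0,1,6,-2.2,0,0,1,8.6,-2.2,0,0,1,8.6,-2.1,0,0,1,8.6,-1.7,0,0,1,8.6,-1.4,0,0,1,8.6,-1.2,0,0,1,8.6,-1.1,0,0]

```text
time_s: 17.1
ee_pos: [576.2, 126.1, 49.9]
ee_rot: [-179.9, 0.0, 72.0]
force: [-2.0, 0.4, -2.3]
gripper_width: 26.0
```

```bash
python3 st.py
```

```text
seat xy [-69.6  42.7] z 49.9 F seat -2.1 -0.2 -2.3 [-179.9    0.    72. ] 17.1
```

>>> jog_arm:
  steps: [1,0,0.06,0,0,1,0,0.12,0,0,1,0,0.18,0,0,1,0,0.24,0,0,1,0,0.3,0,0]

```text
time_s: 17.6
ee_pos: [576.7, 126.3, 49.3]
ee_rot: [-179.6, 0.1, 72.0]
force: [-7.6, 2.6, -0.6]
gripper_width: 26.0
```

>>> jog_arm:
  steps: [1,0,0.04,0,0,1,0,0.08,0,0,1,0,0.12,0,0,1,0,0.15,0,0]

```text
time_s: 18.0
ee_pos: [576.9, 126.2, 48.9]
ee_rot: [-179.5, 0.1, 72.0]
force: [-9.2, 3.6, -0.7]
gripper_width: 25.8
```

>>> jog_arm:
  steps: [1,0,0.04,0,0,1,0,0.08,0,0,1,0,0.12,0,0,1,0,0.15,0,0]

```text
time_s: 18.4
ee_pos: [577.7, 126.1, 48.7]
ee_rot: [-179.4, 0.1, 72.0]
force: [-8.9, 5.1, -1.6]
gripper_width: 25.9
```

```bash
python3 st.py
```

```text
seat xy [-68.1  43.1] z 48.7 F seat -10.0 2.1 -1.6 [-1.794e+02  1.000e-01  7.200e+01] 18.4
```

>>> jog_arm:
  steps: [1,0,0.06,0,0,1,0,0.12,0,0,1,0,0.16,0,0,1,0,0.2,0,0]

```text
time_s: 18.8
ee_pos: [579.1, 125.7, 48.4]
ee_rot: [-179.3, 0.1, 72.0]
force: [-10.4, 5.2, -1.5]
gripper_width: 25.6
```

>>> jog_arm:
  steps: [1,0,0.06,0,0,1,0,0.12,0,0,1,0,0.16,0,0,1,0,0.2,0,0]

```text
time_s: 19.2
ee_pos: [580.9, 125.3, 48.4]
ee_rot: [-179.3, 0.1, 72.0]
force: [-10.0, 5.9, -2.7]
gripper_width: 25.9
```

```bash
python3 st.py
```

```text
seat xy [-64.8  43.3] z 48.4 F seat -11.3 2.5 -2.7 [-1.793e+02  1.000e-01  7.200e+01] 19.2
```

>>> jog_arm:
  steps: [1,0,0.05,0,0,1,0,0.1,0,0,1,0,0.15,0,0,1,0,0.2,0,0]

```text
time_s: 19.6
ee_pos: [582.7, 124.9, 48.3]
ee_rot: [-179.3, 0.1, 72.0]
force: [-10.3, 7.2, -0.9]
gripper_width: 26.0
```

>>> jog_arm:
  steps: [1,0,0.05,0,0,1,0,0.1,0,0,1,0,0.13,0,0,1,0,0.15,0,0]

```text
time_s: 20.0
ee_pos: [584.1, 124.6, 48.3]
ee_rot: [-179.3, 0.1, 72.0]
force: [-9.8, 7.1, -1.3]
gripper_width: 26.0
```

```bash
python3 st.py
```

```text
seat xy [-61.6  43.6] z 48.3 F seat -11.5 3.7 -1.3 [-1.793e+02  1.000e-01  7.200e+01] 20.0
```

>>> jog_arm:
  steps: [1,0,0.05,0,0,1,0,0.1,0,0,1,0,0.13,0,0,1,0,0.15,0,0]

```text
time_s: 20.4
ee_pos: [584.8, 124.4, 48.3]
ee_rot: [-179.2, 0.1, 71.9]
force: [-11.7, 8.1, -0.3]
gripper_width: 26.0
```

```bash
python3 st.py
```

```text
seat xy [-60.8  43.7] z 48.3 F seat -13.6 4.0 -0.3 [-1.792e+02  1.000e-01  7.190e+01] 20.4
```

>>> jog_arm:
  steps: [1,0,-1,0,0,1,0,-2,0,0,1,-3,-2,0,0,1,-6,-2,0,0,1,-8.5,-2,0,0,1,-8.5,-1.9,0,0,1,-8.5,-1.6,0,0,1,-8.5,-1.4,0,0,1,-8.5,-1.25,0,0,1,-8.5,-1.15,0,0,1,-8.5,-1.05,0,0,1,-8.5,-0.95,0,0]

```text
time_s: 21.6
ee_pos: [552.1, 45.7, 48.8]
ee_rot: [-179.5, 0.1, 72.1]
force: [-8.5, 4.2, -1.0]
gripper_width: 25.9
```

```bash
python3 st.py
```

```text
seat xy [-67.7 -41.2] z 48.8 F seat -9.4 1.3 -1.0 [-1.795e+02  1.000e-01  7.210e+01] 21.6
```

>>> jog_arm:
  steps: [1,0,0.06,0,0,1,0,0.12,0,0,1,0,0.18,0,0,1,0,0.22,0,0]

```text
time_s: 22.0
ee_pos: [552.9, 44.9, 48.4]
ee_rot: [-179.4, 0.2, 72.1]
force: [-9.6, 2.6, -0.2]
gripper_width: 25.6
```

>>> jog_arm:
  steps: [1,-0.05,0.06,0,0,1,-0.1,0.12,0,0,1,-0.1,0.18,0,0,1,-0.1,0.24,0,0]

```text
time_s: 22.4
ee_pos: [554.5, 43.1, 48.3]
ee_rot: [-179.3, 0.2, 72.1]
force: [-8.8, 2.0, -1.7]
gripper_width: 26.2
```

>>> jog_arm:
  steps: [1,0,0.06,0,0,1,0,0.12,0,0,1,0,0.18,0,0,1,0,0.24,0,0]

```text
time_s: 22.8
ee_pos: [556.0, 42.2, 48.0]
ee_rot: [-179.2, 0.2, 72.1]
force: [-10.9, 1.5, -0.9]
gripper_width: 25.8
```

```bash
python3 st.py
```

```text
seat xy [-62.9 -43.4] z 48.0 F seat -10.9 -2.0 -0.9 [-179.2    0.2   72.1] 22.8
```

>>> jog_arm:
  steps: [1,0,0.06,0,0,1,0,0.12,0,0,1,0,0.16,0,0,1,0,0.2,0,0]

```text
time_s: 23.2
ee_pos: [557.5, 41.4, 47.8]
ee_rot: [-179.2, 0.3, 72.1]
force: [-10.9, 1.1, -0.8]
gripper_width: 25.6
```

>>> jog_arm:
  steps: [1,0,0.05,0,0,1,0,0.1,0,0,1,0,0.13,0,0,1,0,0.15,0,0]

```text
time_s: 23.6
ee_pos: [558.9, 40.8, 47.7]
ee_rot: [-179.2, 0.3, 72.1]
force: [-10.7, 0.5, -1.9]
gripper_width: 25.9
```

```bash
python3 st.py
```

```text
seat xy [-59.7 -43.8] z 47.7 F seat -10.4 -2.8 -1.9 [-179.2    0.3   72.1] 23.6
```

>>> jog_arm:
  steps: [1,0,0.06,0,0,1,0,0.12,0,0,1,0,0.16,0,0,1,0,0.2,0,0]

```text
time_s: 24.0
ee_pos: [560.1, 40.3, 47.7]
ee_rot: [-179.1, 0.3, 72.1]
force: [-12.4, 1.3, 0.1]
gripper_width: 25.5
```

```bash
python3 st.py
```

```text
seat xy [-58.4 -43.9] z 47.7 F seat -12.2 -2.6 0.1 [-179.1    0.3   72.1] 24.0
```

>>> jog_arm:
  steps: [1,0,-1,0,0,1,0,-2,-0.05,0,1,3,-2,-0.05,0,1,6,-2,-0.05,0,1,8.7,-2,-0.05,0,1,8.7,-1.8,-0.05,0,1,8.7,-1.4,-0.05,0,1,8.7,-1.2,-0.05,0,1,8.7,-1.05,-0.05,0,1,8.7,-0.95,-0.05,0,1,8.7,-0.85,-0.05,0,1,8.7,-0.75,-0.05,0]

```text
time_s: 25.2
ee_pos: [583.0, 124.5, 49.5]
ee_rot: [-179.5, 0.1, 71.9]
force: [-7.7, 4.3, -1.6]
gripper_width: 25.7
```

```bash
python3 st.py
```

```text
seat xy [-62.6  43.2] z 49.5 F seat -8.7 1.7 -1.6 [-1.795e+02  1.000e-01  7.190e+01] 25.2
```

>>> jog_arm:
  steps: [1,0,0.06,0,0,1,0,0.12,0,0,1,0,0.18,0,0,1,0,0.22,0,0]

```text
time_s: 25.6
ee_pos: [583.6, 124.1, 49.1]
ee_rot: [-179.3, 0.2, 71.9]
force: [-9.4, 4.8, -0.1]
gripper_width: 25.6
```

>>> jog_arm:
  steps: [1,0,0.06,0,0,1,0,0.12,0,0,1,0,0.18,0,0,1,0,0.24,0,0]

```text
time_s: 26.0
ee_pos: [591.5, 122.8, 50.5]
ee_rot: [180.0, -0.0, 72.0]
force: [-0.8, 0.5, -2.8]
gripper_width: 25.5
```

>>> jog_arm:
  steps: [1,0,0.06,0,0,1,0,0.12,0,0,1,0,0.18,0,0,1,0,0.24,0,0]

```text
time_s: 26.4
ee_pos: [593.7, 122.5, 50.5]
ee_rot: [180.0, -0.0, 72.0]
force: [-1.8, 2.0, -2.4]
gripper_width: 25.4
```

```bash
python3 st.py
```

```text
seat xy [-51.8  44.6] z 50.5 F seat -2.3 1.3 -2.4 [180.  -0.  72.] 26.4
```

>>> jog_arm:
  steps: [1,0,-1.1,0,0,1,0,-2.2,0.1,0,1,-3,-2.2,0.1,0,1,-6,-2.2,0.1,0,1,-8.8,-2.2,0.1,0,1,-8.8,-2.0,0.1,0,1,-8.8,-1.6,0.1,0,1,-8.8,-1.3,0.1,0,1,-8.8,-1.1,0.1,0,1,-8.8,-0.95,0.1,0,1,-8.8,-0.85,0.1,0,1,-8.8,-0.75,0.1,0]

```text
time_s: 27.6
ee_pos: [558.9, 41.4, 49.1]
ee_rot: [-179.9, 0.0, 72.1]
force: [-1.4, -0.6, -1.8]
gripper_width: 25.6
```

```bash
python3 st.py
```

```text
seat xy [-59.9 -43.3] z 49.1 F seat -1.1 -1.0 -1.8 [-179.9    0.    72.1] 27.6
```

Run:
```python
from h import *
import pickle
p=env.camera_params("wrist");f=env.grab_frame("wrist")
pickle.dump((p,f),open("w5.pkl","wb"))
cv2.imwrite("pics/w5.png",cv2.resize(f[60:260,200:466,::-1],(798,600),interpolation=cv2.INTER_CUBIC))
```

```text
(no output)
```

View pics/w5.png

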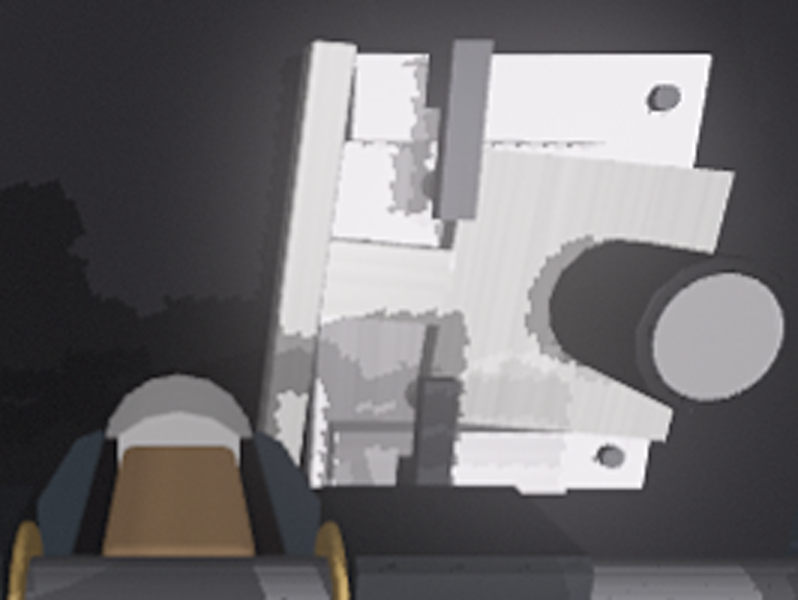

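The slide is much further forward. The barrel top is at (718,336), the plate's front corners are at (733,173) and (668,440), and the bar's left end is at (312,42).

Run:
```python
from h import *
import pickle
p,f=pickle.load(open("w5.pkl","rb"))
P=lambda u,v:np.array([u/3+200,v/3+60])-[1/3,1/3]
for n,u,v,z in[("barrel",718,336,50),("bar rl",312,42,24),("bar fl",356,44,24),("pl fl",733,173,20),("pl fr",668,440,20),("base fl",710,54,10),("bar rear mid",271,400,10)]:
    print(n,ws(atz(p,P(u,v),z)).round(1))
```

```text
barrel [52.1 -4.6]
bar rl [-30.9  55.9]
bar fl [-21.2  55.5]
pl fl [68.8 28. ]
pl fr [ 63.8 -37.5]
base fl [65.1 55.1]
bar rear mid [-35.9 -29.9]
```

>>> jog_arm:
  steps: [1,0,0.15,0,0,1,0,0.3,0,0,1,0,0.4,0,0,1,0,0.5,0,0,1,0,0.6,0,0,1,0,0.7,0,0]

```text
time_s: 28.25
ee_pos: [566.0, 38.9, 49.4]
ee_rot: [-180.0, -0.0, 72.0]
force: [-1.5, 0.4, -2.9]
gripper_width: 25.7
```

```bash
python3 st.py
```

```text
seat xy [-52.3 -43.5] z 49.4 F seat -1.6 -0.1 -2.9 [-180.   -0.   72.] 28.25
```

>>> jog_arm:
  steps: [1,0,0.05,0,0,1,0,0.1,0,0,1,0,0.15,0,0,1,0,0.15,0,0,1,0,-1,0,0,1,0,-3,0,0,1,0,-5.5,0,0,1,0,-7.5,0,0,1,0,-8,0.1,0,1,0,-8,0.3,0,1,0,-8,0.38,0,1,0,-8,0.42,0,1,0,-8,0.42,0]

```text
time_s: 29.55
ee_pos: [490.7, 63.4, 45.1]
ee_rot: [180.0, -0.0, 72.0]
force: [0.4, -0.8, -2.5]
gripper_width: 25.6
```

```bash
python3 st.py
```

```text
seat xy [-131.5  -43.3] z 45.1 F seat 0.7 -0.7 -2.5 [180.  -0.  72.] 29.55
```

>>> jog_arm:
  steps: [1,0,0,0.03,0,1,0,0,0.06,0,1,0,0,0.1,0]

```text
time_s: 29.85
ee_pos: [490.5, 63.5, 44.9]
ee_rot: [179.9, -0.0, 72.0]
force: [-1.6, -1.4, 6.8]
gripper_width: 26.0
```

>>> jog_arm:
  steps: [1,0,0,-0.05,0,0,0,0,-0.05,0,0,0,0,-0.05,0,0,0,0,-0.05,0,0,0,0,-0.05,0,0,0,0,-0.05,0,0,0,0,-0.05,0,0,0,0,-1.5,0,0,0,0,-5,0,0,0,0,-9,0,0,0,0,-10.5,0,0,0.1,3,-10.5,0,0,0.2,7,-10.5,0,0,0.4,11,-9,0,0,0.5,15,-7,0,0,0.6,18.6,-5.5,0,0,0.6,18.6,-5.5,0,0,0.6,18.6,-5.5,0]

```text
time_s: 31.65
ee_pos: [668.3, 11.8, 98.0]
ee_rot: [-179.9, 0.0, 72.0]
force: [-1.8, 0.4, 0.1]
gripper_width: 91.0
```

```bash
python3 st.py
python3 - <<'E'
from h import *
import pickle
p=env.camera_params("wrist");f=env.grab_frame("wrist")
pickle.dump((p,f),open("w6.pkl","wb"))
S=env.grab_frame("scene"); cv2.imwrite("pics/s6raw.png",S[...,::-1])
a=cv2.resize(f[60:260,130:396,::-1],(532,400),interpolation=cv2.INTER_CUBIC)
b=cv2.resize(S[110:250,230:370,::-1],(266,266),interpolation=cv2.INTER_CUBIC)
im=np.zeros((400,798,3),np.uint8);im[:,:532]=a;im[:266,532:]=b
cv2.imwrite("pics/w6.png",im)
E
```

```text
seat xy [ 53.3 -37.7] z 98.0 F seat -1.8 -0.2 0.1 [-179.9    0.    72. ] 31.65
```

View pics/w6.png

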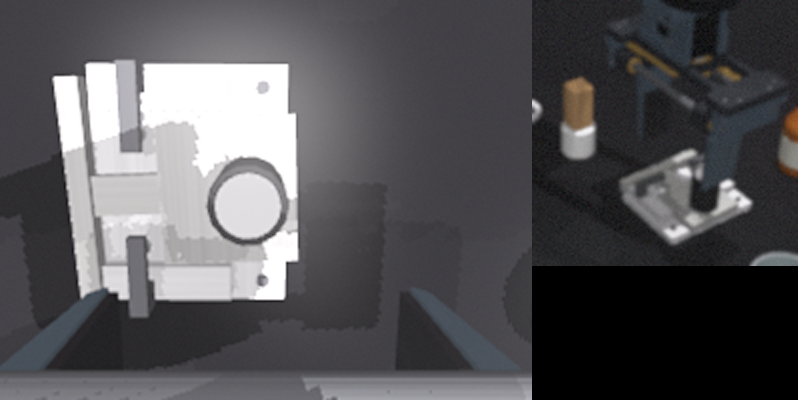

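The mallet stands upright behind the seat. The slide is straight, with its barrel top at (248,207) and its plate front edge at x=297, past the base edge at 289.

Run:
```python
from h import *
import pickle
p,f=pickle.load(open("w6.pkl","rb"))
P=lambda u,v:np.array([u/2+130,v/2+60])-[.25,.25]
for n,u,v,z in[("barrel",248,207,60),("pl fl",296,113,20),("pl fr",298,262,20),("base fl",289,64,10),("base fr",286,300,10),("bar rl",53,78,24)]:
    X=atz(p,P(u,v),z);print(n,X.round(1),ws(X).round(1))
b=atz(p,P(248,207),60)
print(shift([b[0],b[1],33]))
S=env.camera_params("scene");D=env.camera_params("side")
# tray: segment grey region in scene
f=cv2.imread("pics/scene0.png").astype(int)
```

```text
barrel [675.5  48.6  60. ] [48.8 -0.4]
pl fl [705.4  75.2  20. ] [69. 34.]
pl fr [686.6  10.6  20. ] [ 71.1 -33.2]
base fl [709.1  95.9  10. ] [66.2 55. ]
base fr [675.1  -9.1  10. ] [ 66.2 -55.5]
bar rl [611.8 120.5  24. ] [-33.9  48.3]
[667.9  12.3  99.7] [-179.97   -0.     72.06] [-0.31  0.31  0.63] 91.3 31.75
[ 3.69108036 -0.39239459  6.6674394 ]
```

>>> jog_arm:
  steps: [0.43,2,-0.2,0,0,0.43,3.7,-0.4,0,0,0.43,3.7,-0.4,0,0,0.43,3.7,-0.4,0,0,0.43,3.7,-0.4,0.3,0,0.43,3.7,-0.4,2,0,0.43,3.7,-0.4,4,0,0.43,3.7,-0.4,5.5,0,0.43,3.7,-0.4,6.5,0,0.43,3.7,-0.4,6.8,0,0.43,3.7,-0.4,6.8,0,1,3.7,-0.4,6.8,0,1,3.7,-0.4,6.8,0,1,3.7,-0.4,6.8,0,1,3.7,-0.4,6.8,0,1,3.7,-0.4,6.8,0,1,3.7,-0.4,6.8,0]
  force: 50

```text
time_s: 33.45
ee_pos: [676.2, 48.6, 32.0]
ee_rot: [180.0, -0.0, 72.0]
force: [-1.4, 1.1, 6.6]
gripper_width: 31.4
```

```bash
python3 st.py
python3 - <<'E'
from h import *
S,D=env.camera_params("scene"),env.camera_params("side")
obj=np.array([(-80,75,22),(80,75,22),(80,-75,22),(-80,-75,22)],float)
ps=np.array([(90,262),(155,221),(204,263),(139,304)])[[1,2,3,0]]; pd=np.array([(263,308),(330,270),(378,324),(308,369)])
def W(t):
    c,s=np.cos(t[2]),np.sin(t[2]);o=obj;return np.c_[t[0]+c*o[:,0]-s*o[:,1],t[1]+s*o[:,0]+c*o[:,1],o[:,2]]
for m in((1,0),(0,1),(1,1)):
    r=least_squares(lambda t:np.r_[m[0]*(proj(S,W(t))-ps).ravel(),m[1]*(proj(D,W(t))-pd).ravel()],[497,-257,-.13])
    print(m,r.x[:2].round(1),np.degrees(r.x[2]).round(1),np.abs(r.fun).max().round(1))
E
```

```text
seat xy [49.5 -0.2] z 32.0 F seat -1.7 0.6 6.6 [180.  -0.  72.] 33.45
(1, 0) [ 499.6 -258. ] -4.3 3.5
(0, 1) [ 487.  -253.5] -5.9 3.6
(1, 1) [ 491.7 -254.4] -5.2 6.6
```

Run:
```python
from h import *
O=np.array([(x,y,z) for x in(-80,80) for y in(-75,75) for z in(0,22)],float)
A=np.radians(np.arange(0,360,10));N=np.c_[np.cos(A),np.sin(A)]
data=[]
for n,seed in(("scene",(147,262)),("side",(320,318))):
    g=cv2.cvtColor(cv2.imread(f"pics/{n}0.png"),cv2.COLOR_BGR2GRAY)
    m=cv2.morphologyEx((g>70).astype(np.uint8),cv2.MORPH_CLOSE,np.ones((3,3)))
    k,l=cv2.connectedComponents(m);m=l==l[seed[1],seed[0]]
    v,u=np.nonzero(m);print(n,m.sum(),u.min(),u.max(),v.min(),v.max())
    data.append((env.camera_params(n),(np.c_[u,v]@N.T).max(0)))
def W(t):
    c,s=np.cos(t[2]),np.sin(t[2]);return np.c_[t[0]+c*O[:,0]-s*O[:,1],t[1]+s*O[:,0]+c*O[:,1],O[:,2]]
for sel in(data[:1],data[1:],data):
    r=least_squares(lambda t:np.concatenate([(proj(p,W(t))@N.T).max(0)-h for p,h in sel]),[497,-257,-.1],loss="soft_l1")
    print(r.x[:2].round(1),np.degrees(r.x[2]).round(1),np.abs(r.fun).mean().round(2))
```

```text
scene 5946 88 204 218 309
side 7249 261 379 266 376
[ 486.7 -252. ] -6.1 0.3
[ 488.  -251.5] -6.3 0.47
[ 487.4 -251.9] -6.2 0.44
```

>>> jog_arm:
  steps: [1,0,0,-0.3,0,1,0,0,-0.8,0,1,0,0,-1.5,0,1,0,0,-2.5,0,1,0,0,-4,0,1,0,0,-6,0,1,0,0,-7,0,1,0,0,-7,0]

```text
time_s: 34.25
ee_pos: [677.8, 48.5, 104.0]
ee_rot: [179.7, -0.1, 72.0]
force: [0.7, -0.4, -2.3]
gripper_width: 31.2
```

```bash
python3 st.py
```

```text
seat xy [51.   0.1] z 104.0 F seat 0.8 -0.2 -2.3 [ 1.797e+02 -1.000e-01  7.200e+01] 34.25
```

Run:
```python
from h import *
S,D=env.camera_params("scene"),env.camera_params("side")
for n,a,b in(("bottle",(251,322),(391,255)),("top",(251,266),(402,212)),("beaker",(358,290),(362,190))):
    A,B=ray(S,a),ray(D,b); k=np.linalg.lstsq(np.c_[A[1],-B[1]],B[0]-A[0],rcond=None)[0]
    print(n,(A[0]+k[0]*A[1]).round(),(B[0]+k[1]*B[1]).round())
print(shift([517,-255,200]))
```

```text
bottle [ 721. -228.   -4.] [ 719. -237.   -9.]
top [ 720. -225.  125.] [ 720. -227.  123.]
beaker [824. -52.  -8.] [823. -57. -12.]
[677.8  48.5 104. ] [ 1.7973e+02 -1.1000e-01  7.2040e+01] [ 0.67 -0.43 -2.28] 31.2 34.25
[-33.8072328   -5.89508236  -9.68901799]
```

>>> jog_arm:
  steps: [1,-1.5,-0.3,-2,0,1,-4.5,-0.8,-4,-1,1,-8,-1.4,-4,-2,1,-12,-2.1,-4,-4,1,-16,-2.8,-4,-5,1,-20,-3.5,-4,-6,1,-24,-4.2,-4,-7,1,-28,-4.9,-4,-8,1,-31,-5.4,-4,-9,1,-33,-5.8,-4,-10,1,-33.8,-5.9,-4,-10,1,-33.8,-5.9,-4,-10,1,-33.8,-5.9,-3,-10,1,-33.8,-5.9,-1,-10,1,-33.8,-5.9,1,-10,1,-33.8,-5.9,3,-10,1,-33.8,-5.9,3,-10]

```text
time_s: 35.95
ee_pos: [514.3, -252.5, 67.8]
ee_rot: [-179.6, -0.2, 82.1]
force: [-1.2, 1.1, -3.3]
gripper_width: 31.0
```

```bash
python3 st.py
python3 - <<'E'
from h import *
print(shift([517.2,-255.1,27]))
a=env.grab_frame("scene");b=env.grab_frame("side")
im=np.zeros((380,796,3),np.uint8)
im[:]=np.hstack([cv2.resize(a[190:340,70:227],(398,380)),cv2.resize(b[240:390,240:397],(398,380))])[...,::-1]
cv2.imwrite("pics/t7.png",im)
E
```

```text
seat xy [ -11.7 -336.5] z 67.8 F seat -1.5 0.7 -3.3 [-179.6   -0.2   82.1] 35.95
[ 514.3 -252.5   67.8] [-1.7961e+02 -1.7000e-01  8.2130e+01] [-1.24  1.11 -3.3 ] 31.0 35.95
[-0.2336696   0.3519333   4.07657176]
```

View pics/t7.png

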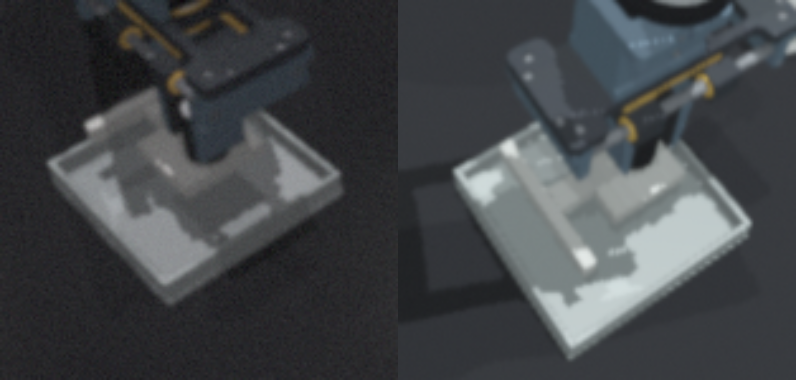

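The slide hangs level over the tray, parallel to its walls: the crossbar runs from (510,150) to (585,262) in the right panel. I'll lower it.

>>> jog_arm:
  steps: [1,-0.2,0.3,0.8,0,1,-0.2,0.3,1.8,0,1,-0.2,0.3,2.7,0,1,-0.2,0.3,3.4,0,1,-0.2,0.3,3.7,0,1,-0.2,0.3,3.8,0,1,-0.2,0.3,3.9,0]

```text
time_s: 36.75
ee_pos: [518.8, -257.5, 32.3]
ee_rot: [180.0, 0.0, 82.0]
force: [0.7, -0.8, -2.4]
gripper_width: 31.1
```

>>> jog_arm:
  steps: [1,0,0,0.05,0,1,0,0,0.1,0,1,0,0,0.1,0]

```text
time_s: 37.05
ee_pos: [518.8, -257.4, 31.4]
ee_rot: [180.0, 0.0, 82.0]
force: [0.5, 0.3, -1.9]
gripper_width: 31.1
```

>>> jog_arm:
  steps: [1,0,0,0.12,0,1,0,0,0.24,0,1,0,0,0.34,0,1,0,0,0.4,0,1,0,0,0.4,0]

```text
time_s: 37.55
ee_pos: [518.6, -257.3, 27.1]
ee_rot: [-180.0, -0.0, 82.0]
force: [0.5, -0.1, -2.8]
gripper_width: 31.3
```

>>> jog_arm:
  steps: [1,0,0,0.05,0,1,0,0,0.1,0,1,0,0,0.12,0]

```text
time_s: 37.85
ee_pos: [518.7, -257.4, 26.1]
ee_rot: [180.0, -0.0, 82.0]
force: [-0.1, -0.2, -0.9]
gripper_width: 31.1
```

>>> jog_arm:
  steps: [1,0,0,0.03,0,1,0,0,0.06,0,1,0,0,0.06,0]

```text
time_s: 38.15
ee_pos: [518.8, -257.4, 26.0]
ee_rot: [180.0, 0.0, 82.0]
force: [-1.4, 1.2, 4.1]
gripper_width: 31.0
```

>>> jog_arm:
  steps: [0.43,0,0,0,0,0.43,0,0,0,0,0.43,0,0,0,0,0.43,0,0,0,0,0.43,0,0,0,0,0.43,0,0,-0.5,0,0.43,0,0,-2,0,0.43,0,0,-5,0,0.43,0,0,-9,0,0.43,0,0,-13,0,0.43,-3,-4,-15,0,0.43,-4,-8,-15,0,0.43,-4,-8,-15,0,0.43,-4,-8,-15,0]

```text
time_s: 39.55
ee_pos: [433.5, -286.1, 176.1]
ee_rot: [179.9, 0.0, 82.0]
force: [-0.4, 0.4, 0.9]
gripper_width: 52.2
```

```bash
python3 st.py
python3 - <<'E'
from h import *
p=env.camera_params("wrist");w=env.grab_frame("wrist")
a=env.grab_frame("scene");b=env.grab_frame("side")
L=cv2.resize(w,(512,384));R=np.vstack([cv2.resize(a[90:330,60:380],(256,192)),cv2.resize(b[110:380,150:510],(256,192))])
cv2.imwrite("pics/f8.png",np.hstack([L,R])[...,::-1])
import pickle;pickle.dump((p,w),open("w8.pkl","wb"))
E
```

```text
seat xy [ -78.1 -393.5] z 176.1 F seat -0.5 0.3 0.9 [179.9   0.   82. ] 39.55
```

View pics/f8.png

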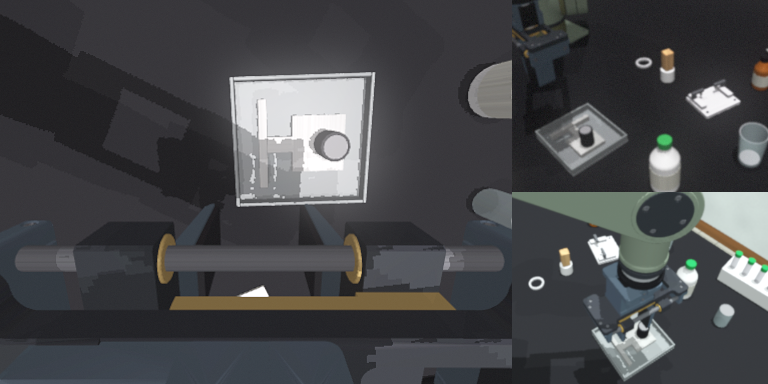

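The slide lies flat inside the tray with the barrel top at (332,146), and the mallet stands upright. I'll do one numeric check and hand in.

Run:
```python
from h import *
import pickle
p,_=pickle.load(open("w8.pkl","rb"))
X=atz(p,(332,146),54);d=X[:2]-[487.4,-251.9];t=np.radians(-6.2)
print(X.round(1),"in tray",(np.cos(t)*d[0]+np.sin(t)*d[1]).round(1),(-np.sin(t)*d[0]+np.cos(t)*d[1]).round(1))
print([ (atz(p,c,22)[:2]).round(0) for c in((230,75),(374,72),(364,203),(237,206))])
print(env.job_done())
```

```text
[ 515.3 -255.9   54. ] in tray 28.1 -1.0
[array([ 418., -168.]), array([ 574., -187.]), array([ 557., -336.]), array([ 401., -318.])]
the job is handed in; nothing more can be done
None
```

I walked the slide out of both clamps with the mallet, stood the mallet upright about 130 mm behind the seat, and laid the slide flat, lens up, in the tray. The job was handed in at about 40 s; no verdict is reported.

- **Tapping:** I pushed left, right, left, right, left, right. The largest force I read at the wrist was about 14 N. I read it only at the end of each short move, so a brief higher peak would not have shown. The first push on the left end, up to about 12 N, moved it only about 1 mm, so I switched to the right end.
- **Release:** on the third left push the slide suddenly let go and the mallet moved forward about 8 mm. After the last right push the barrel measured about 49 mm ahead of the clamps, by both the barrel and the plate edge. Only then did the gripper touch the slide.
- **Last checks:** the barrel measured 28 mm and -1 mm from the tray's middle in x and y. The final pictures show the slide flat, with its crossbar inside the walls, and the mallet upright. The mallet's height after release and its tilt I judged only by eye. The bystanders in view looked undisturbed, but I did not measure them.
- **Disagreements:** my hand-picked tray corners were up to 13 mm apart between the two cameras, so I fitted the tray's outline instead, and the two cameras then agreed to about 1 mm. I first took the barrel top as 50 mm over the bench instead of 60 mm, and corrected that before the grasp.
- **Budget:** I viewed 10 pictures in all.

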